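# Load the shaker tray and set the bottle cap to breathe

### The arm

A 6-joint arm with a two-finger parallel gripper is mounted at the origin on the work surface. World frame = base frame: x ahead of the robot, y to its left, z up, the work surface at z = 0. Lengths are in m, angles in rad, forces in N, time in s.
With the tool pointing down it reaches from about 0.35 to 0.775 m from the base axis. Payload 5.5 kg.
Tool frame: the origin (TCP) lies at the very end of the fingers, on their centre line; the grasp point (between the pads) lies env.hold_point_z behind it (env.hold_point_z is the distance from the TCP to the grasp point, in m); z points along the fingers, y is the line along which they close (so a half turn about z gives the same grasp; the last joint's range is limited). The gripper opens to 85 mm and grips with 20 to 120 N. Pads are 22 mm wide; open, the fingers measure 114 mm over their backs; the gripper's body (76 mm by 85 mm) begins 54 mm behind the grasp point. The pads swing forward as they close: fully open they stand 13 mm farther back than shut.
Start: joints at [1.16, 0.313, 0.046, 1.304, 0, 1.431], TCP at [0.154, 0.554, 0.231] pointing down, gripper open.
Joint ranges: [-2.76, 2.76], [-0.86, 1.69], [-1.03, 1.26], [-2.2, 2.34], [-1.47, 1.5], [-3.14, 3.14]. Speed limits (rad/s): [2.57, 2.57, 3.14, 3.14, 3.14, 3.14].

### API

Orientations are given as a unit quaternion [w, x, y, z].
In Python, from workcell import env gives the robot as it stands.
- The arm moves only by the tool carry_out, never from a script. Its argument "steps" is a list of rows, each a list of 3 entries, a list of its own where there are three numbers: the turn, a rotation vector about the tool's x, y, z in degrees, then the shift along the tool's x, y, z in cm, then the closure in counts, from 0 (fully open) to 255 (shut). A call has exactly 8 rows; each row is the pose to reach, as a shift and turn from the pose commanded when the call began, along the tool's axes at that moment; what a row does not reach only later rows make up. A row lasts 1/8 s, in which the tool goes at most 62.5 mm and 10.7 degrees, less where a joint would pass 70% of its speed; a pose out of reach is approached as far as the arm can. A call with a gripper value outside its range is refused whole. The fingers move at their own pace and stop on an object; "force" is the grip in N (left out, the last holds). Time passes only in rows, so rows that repeat a pose let the fingers close, or fill a call up. It gives the time, the measured TCP pose, the force, the opening and the grip force at its end, in the units of the state.
- env.get_state(): the state, without advancing time (a new reading comes with each control period).
- env.read_camera(name): name is "side" or "top" or "wrist"; returns (picture, depth): 384x512x3 uint8, red, green, blue; 384x512 float32, m along the optical axis (not along the pixel's ray), 0 where there is no reading.
- env.get_calibration(name): a dict with "fx", "fy", "cx", "cy" (pixels), "origin" and "orientation" of the camera in the world. Camera axes: x right, y up, looking along -z (the intrinsics and any distortion apply to the point x, -y, -z); pixel columns grow to the right and rows downward; lengths in m; the calibration is good to about 2 mm. The wrist camera is an equidistant fisheye: a pixel r from the principal point sees the ray r / f radians off the axis. A picture is of the moment at which its call begins: read the wrist's pose just before it. get_calibration takes no time and is no camera call; for the wrist camera it gives the pose at the moment of the call.
- env.hand_in(): hands the job in; it is judged then, once.
The state is a dict: "clock": time; "joint_pos": joint angles; "qvel": joint speeds; "tau": joint torques, N m; "tcp_pos": TCP position; "orientation": TCP orientation; "wrist_force": force on the tool from outside, world axes, zero at the start; "ft_torque": the same for the moment, N m; "finger_gap": finger opening in m; "grip_force": force on a finger pad.
Only numpy, scipy, OpenCV 4.12 (cv2) and the standard library are available. Lean on these libraries where they do the work, as an engineer would, in place of code of your own. Each camera call takes 0.05 s, during which the arm holds its last target. There are 200 camera calls.

### The job

Push the bottle tray by its handle fully home in the orbital shaker's guides, up against the back stop. Then screw the tall square bottle's cap, which is only started on its thread, down until it bottoms out, and back it off a quarter turn so that the culture can breathe. Finish while still gripping the cap at that setting, with the bottle standing fully down in its tray pocket, so that I can tape it; leave the jar in the tray and the things on the bench where they are.

Things in the scene. Friction and masses are not known exactly. Their poses are not given: they have to be found in the camera images.
- shaker: orbital shaker, fixed: white housing 300 x 280 x 82 mm, aluminium platform above it, its top at 102 mm. Origin: centre of the underside, on the bench; z up; x from the open front (control panel, where the tray enters) to the back stop, whose face is at x = 126 mm. The front faces roughly to the robot's left (+y), give or take 20 degrees. Nothing latches: friction alone keeps the tray in place
- tray_home (a point): point on the platform's top at (6, 0, 102) mm in the shaker's frame and axes: here lies the tray's origin when the tray is fully home. Two C-shaped steel guides run along x from x = -135 to 135 mm of the shaker at its y = -100 and 100 mm, tops 12.5 mm above the platform; they overlap the tray's edges by 8 mm and leave it 1.5 mm play a side and 3.5 mm upwards
- tray: loose steel tray, plate 240 (x) x 200 (y) x 5 mm, 0.35 kg. Origin: centre of its underside; x along the guides to the back stop. Starts in the guides, drawn out 70 to 130 mm, and slides along them. Two square pockets, 62 mm inside, walls 3 mm thick and 25 mm high above the plate, centred at (30, 45) and (30, -45) mm, hold the bottle and the jar, either way round
- tray_handle (a point): middle of the tray's handle: a level round steel bar, 12 mm thick and 100 mm long, along the tray's y, at (-112, 0, 50) mm in the tray's frame, on two posts at y = -50 and 50 mm; 39 mm free between bar and plate. Axes as the tray's. It can be pinched from above or pushed
- bottle: the tall bottle: square amber glass, 60 x 60 mm, straight up to 84 mm, then a shoulder narrowing to a 35 mm round neck at 93 mm; 0.2 to 0.35 kg, loose in its square pocket (1 mm play a side), which keeps it from turning. Origin: centre of its underside, 5 mm above the tray's origin; z up. Its axes start as the tray's
- cap: the bottle's screw cap: black ribbed plastic, 42 mm across and 26 mm high, with a white line on its top from the middle to the rim. Origin: centre of its underside, on the bottle's axis, 98 mm above the bottle's underside when bottomed out. The cap stays on its thread; the bottle's shoulder lies at least 5 mm below it. z up
- cap_grip (a point): point on the cap's axis, 10 mm below its top: a good height to grip it across its 42 mm. x along the white line, z up
- cap_turn (a joint): angle of the cap on its thread against the bottle, rad: 0 = bottomed out (hard stop), grows as it unscrews, anticlockwise from above; starts at 2.3 to 3.9, cannot pass 4.7. Right-hand thread, 4 mm pitch: the cap sinks 0.64 mm a radian as it is screwed down clockwise. Stiff, about 0.1 N m, and stays where left
- jar: short square white jar with a round ribbed white lid, 60 x 60 mm and 54 mm high, 0.09 kg, loose in the tray's other pocket. Origin: centre of its underside, 5 mm above the tray's origin. It rides along with the tray
- beaker: bystander: small glass beaker on the bench, 70 mm across and 90 mm high. Origin: centre of its underside
- refractometer: bystander: black hand refractometer lying on the bench, 185 mm long and 38 mm thick. Origin: under its middle; x along it
- tester: bystander: flat white pocket tester lying on the bench, 150 x 34 x 20 mm. Origin: under its middle; x along it

How it is judged:
By the outcome, as a careful person would: the job done as asked, in the order asked, and still so for the second after the job is handed in, while the arm keeps its last pose, push and grip.
It also fails if it takes over 61 s, if anything falls off the work surface, if the arm or the gripper's body presses on something with over 40 N, if the wrist force passes 120 N, or if a joint passes its speed limit or range.

## Working session

There is one attempt and no reset: what is moved stays moved. The work goes in short steps, Python scripts to look and compute and a tool call to move; the robot and the scene stay as the last step left them, time stands still between calls to the robot, and variables do not carry over. Pictures are saved under pics/ and viewed, at most 10 in all, crops included, and the job is handed in when it is done.

Besides the shell and the picture viewer there is one more tool, called after "Request:" as name(argument=value, ...) on one line, values as JSON. carry_out: Moves the arm, as the interface text tells. Its arguments: {"type":"object","properties":{"steps":{"type":"array","items":{"type":"array"}},"force":{"type":"number"}},"required":["steps"]}

```bash
ls; mkdir -p pics; cat > h.py <<'E'
import numpy as np, cv2
from workcell import env
from scipy.spatial.transform import Rotation as R
def rot(q): return R.from_quat(np.r_[q[1:],q[0]]).as_matrix()
def ray(c,u,v,wrist=False):
    d=np.array([(u-c['cx'])/c['fx'],(v-c['cy'])/c['fy'],1.])
    if wrist:
        r=np.hypot(d[0],d[1]); d=np.array([d[0]/r*np.sin(r),d[1]/r*np.sin(r),np.cos(r)]) if r>1e-9 else d
    d=np.array([d[0],-d[1],-d[2]])
    return np.array(c['origin']), rot(c['orientation'])@d
def onz(c,u,v,z,wrist=False):
    o,d=ray(c,u,v,wrist); return o+d*(z-o[2])/d[2]
def cloud(c,dep):
    v,u=np.mgrid[:dep.shape[0],:dep.shape[1]]
    P=np.stack([(u-c['cx'])/c['fx']*dep,-(v-c['cy'])/c['fy']*dep,-dep],-1)
    return P@rot(c['orientation']).T+np.array(c['origin'])
E
python3 - <<'E'
from h import *
s=env.get_state();print({k:np.round(v,3) for k,v in s.items()},env.hold_point_z)
for n in ['top','side','wrist']:
    c=env.get_calibration(n);p,d=env.read_camera(n);np.savez(f'pics/{n}0.npz',p=p,d=d);cv2.imwrite(f'pics/{n}0.png',p[:,:,::-1]);print(n,c)
a=[cv2.imread(f'pics/{n}0.png') for n in ['top','side']]
E
```

```text
pics
{'clock': np.float64(0.0), 'joint_pos': array([ 1.16 ,  0.314,  0.045,  1.304, -0.   ,  1.431]), 'qvel': array([-0.001,  0.001,  0.   , -0.   ,  0.001,  0.001]), 'tau': array([-0.0000e+00, -4.8062e+01,  2.9854e+01,  1.9000e-02, -0.0000e+00,
        0.0000e+00]), 'tcp_pos': array([0.154, 0.554, 0.23 ]), 'orientation': array([-0.   ,  0.135,  0.991, -0.001]), 'wrist_force': array([0.527, 0.021, 0.075]), 'ft_torque': array([0.022, 0.069, 0.022]), 'grip_force': np.float64(0.0), 'finger_gap': np.float64(0.086)} 0.0187
top {'fx': 476.9938151537474, 'fy': 476.9938151537474, 'cx': 252.56713303321888, 'cy': 193.3774919079509, 'origin': array([ 0.34889527, -0.02216262,  1.54218133]), 'orientation': array([ 0.71485174,  0.04027773, -0.03869476, -0.6970419 ])}
side {'fx': 499.32150023723295, 'fy': 499.32150023723295, 'cx': 251.26974116732367, 'cy': 185.12548501789342, 'origin': array([-0.05884544, -0.6995532 ,  1.26668767]), 'orientation': array([ 0.88470542,  0.31195514, -0.1125947 , -0.32757098])}
wrist {'fx': 297.3186396354542, 'fy': 297.3186396354542, 'cx': 249.22838703309702, 'cy': 198.00847991128558, 'origin': array([0.07362388, 0.57614623, 0.37145534]), 'orientation': array([ 0.78577455, -0.12845951, -0.0961174 ,  0.59734241])}
```

View pics/top0.png

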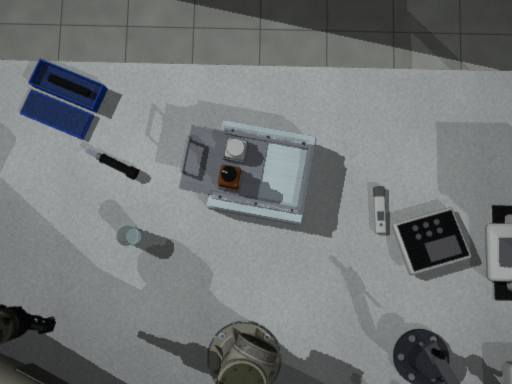

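View pics/side0.png

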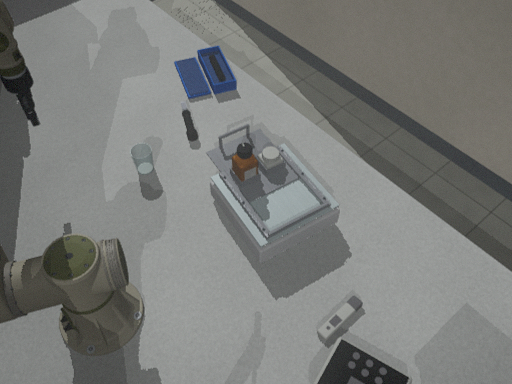

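```bash
python3 - <<'E'
from h import *
z=np.load('pics/top0.npz');p,d=z['p'],z['d'];c=env.get_calibration('top');P=cloud(c,d)
def band(lo,hi,name):
    m=((d>0)&(P[...,2]>lo)&(P[...,2]<hi)).astype(np.uint8)
    n,l,st,ce=cv2.connectedComponentsWithStats(m)
    for i in range(1,n):
        if st[i,4]>25:
            q=P[l==i]; r=cv2.minAreaRect((q[:,:2]*1000).astype(np.float32))
            print(name,st[i],np.round(q.mean(0),3),'rect mm',np.round(r[0]),np.round(r[1]),round(r[2],1),'z',round(np.median(q[:,2]),4))
band(.03,.09,'low');band(.099,.104,'plat');band(.105,.112,'tray+guide');band(.14,.152,'?');band(.152,.158,'handle');band(.158,.168,'jar');band(.21,.25,'cap')
E
```

```text
low [ 28  59  77  52 550] [0.861 0.598 0.041] rect mm [861. 600.] [236.  92.] 69.0 z 0.0426
low [ 45  72  47  26 373] [0.855 0.589 0.045] rect mm [854. 597.] [162.  43.] 67.0 z 0.0462
low [ 91 151  47  28 259] [0.598 0.419 0.034] rect mm [604. 433.] [159.  30.] 65.3 z 0.0336
low [206 204  97  22 287] [ 0.446 -0.023  0.072] rect mm [449. -22.] [299.  29.] 84.8 z 0.0773
low [ 393  208   78   67 3451] [ 0.381 -0.576  0.05 ] rect mm [ 383. -579.] [169. 202.] 16.6 z 0.0506
low [ 486  214   26   77 1543] [ 0.355 -0.785  0.054] rect mm [ 356. -789.] [ 79. 237.] 88.2 z 0.0551
low [115 224  26  23 238] [0.374 0.371 0.065] rect mm [375. 363.] [67. 70.] 1.5 z 0.0671
low [214 330  24  25 141] [0.054 0.052 0.058] rect mm [57. 54.] [28. 76.] 42.6 z 0.0573
low [408 344  14  30 183] [ 0.035 -0.515  0.06 ] rect mm [  29. -517.] [24. 78.] 79.7 z 0.0602
low [504 362   8  22 143] [-0.01  -0.803  0.048] rect mm [ -11. -804.] [21. 65.] 76.7 z 0.0499
plat [223 120  67  19 257] [ 0.71  -0.025  0.102] rect mm [710. -22.] [207.  22.] 80.7 z 0.1021
plat [290 133  26  24 119] [ 0.679 -0.175  0.102] rect mm [ 66
[... 557 characters left out ...]
 0.019 0.143] rect mm [621.  16.] [17. 38.] 47.6 z 0.1424
? [225 151  11   8  29] [0.62  0.058 0.143] rect mm [621.  54.] [33. 15.] 78.9 z 0.1433
handle [183 142   7  18  36] [0.627 0.183 0.155] rect mm [628. 183.] [12. 52.] 81.3 z 0.1553
handle [180 158   6  15  29] [0.585 0.191 0.155] rect mm [583. 191.] [12. 41.] 82.4 z 0.1559
jar [227 139  18  17 196] [0.64  0.037 0.162] rect mm [640.  37.] [49. 50.] 2.2 z 0.1614
cap [221 166  16  16 200] [0.55  0.052 0.232] rect mm [550.  51.] [42. 41.] 0.4 z 0.233
cap [221 333  57  34 160] [ 0.092 -0.015  0.235] rect mm [ 87. -10.] [ 70. 154.] 16.0 z 0.2367
cap [431 348  29  36 374] [ 0.037 -0.543  0.222] rect mm [  44. -540.] [104.  32.] 29.1 z 0.2206
```

The top view shows the shaker at about (265,170) with its back to the right. The tray is drawn out to the left, with the handle at (192,157), the white jar at (235,148) and the amber bottle with its black cap at (229,175). The side view agrees. The beaker, refractometer and tester are all clear of the path. Next I'll fit the axes.

```bash
python3 - <<'E'
from h import *
z=np.load('pics/top0.npz');p,d=z['p'],z['d'];c=env.get_calibration('top');P=cloud(c,d)
X=P[...,0];Y=P[...,1];Z=P[...,2]
roi=(d>0)&(X>.38)&(X<.8)&(Y>-.25)&(Y<.28)
def comps(lo,hi,name,mn=20):
    m=(roi&(Z>lo)&(Z<hi)).astype(np.uint8);n,l,st,ce=cv2.connectedComponentsWithStats(m)
    for i in range(1,n):
        if st[i,4]>mn:
            q=P[l==i]; r=cv2.minAreaRect((q[:,:2]*1000).astype(np.float32)); a=cv2.fitLine((q[:,:2]).astype(np.float32),cv2.DIST_L2,0,.01,.01).ravel()
            print(name,st[i,:4],'rect',np.round(r[0],1),np.round(r[1],1),round(r[2],1),'lineang',round(np.degrees(np.arctan2(a[1],a[0])),1),'mean',np.round(q.mean(0),4))
comps(.1125,.1205,'guides');comps(.1205,.14,'stop?');comps(.148,.16,'handle',5)
# white line on cap etc: wrist pose axes
s=env.get_state();T=rot(s['orientation']);print(np.round(T,3))
w=np.load('pics/wrist0.npz')
q=P[roi&(Z>.226)&(Z<.24)];print('cap top',np.median(q,0))
E
```

```text
guides [224 128  88  22] rect [679.7 -57.7] [268.5  21.5] 80.7 lineang 81.0 mean [ 0.6801 -0.0598  0.1159]
guides [304 153   6  17] rect [ 611.7 -178.1] [ 8. 51.] 80.8 lineang -9.7 mean [ 0.6133 -0.1779  0.1179]
guides [211 192  90  22] rect [483.7 -26.3] [269.7  22. ] 80.5 lineang 81.0 mean [ 0.4825 -0.0241  0.1158]
guides [298 193   5  13] rect [ 495.2 -159.6] [ 8.  37.9] 81.6 lineang -8.9 mean [ 0.4956 -0.1602  0.1188]
stop? [223 137  26  26] rect [639.7  37.9] [67.7 68.7] 81.3 lineang -51.9 mean [0.632  0.037  0.1325]
stop? [217 169  27  23] rect [551.   51.9] [67.4 68.5] 81.1 lineang -54.0 mean [0.5331 0.0421 0.1314]
stop? [300 177   6  17] rect [ 537.1 -166.1] [ 7.9 51.2] 81.5 lineang -9.6 mean [ 0.5369 -0.1658  0.1226]
handle [180 136  11  37] rect [617.4 185.1] [ 12.6 110.6] 80.3 lineang -9.7 mean [0.6147 0.1852 0.1557]
handle [234 139   5   6] rect [657.8  35. ] [ 6.3 16.6] 47.6 lineang -40.5 mean [0.6573 0.0361 0.1582]
handle [227 141   3   6] rect [651.   59.3] [16.1  6.3] 2.6 lineang -7.3 mean [0.6499 0.059  0.1568]
handle [231 141   2   5] rect [652.5  48.9] [12.3  3. ] 2.4 lineang 10.3 mean [0.6517 0.0487 0.1589]
handle [240 140   5   6] rect [656.   18.6] [17.6  7.7] 47.4 lineang 37.2 mean [0.6551 0.0177 0.1553]
handle [236 144   4   3] rect [645.6  30.5] [ 4.4 10.5] 24.9 lineang -51.7 mean [0.6459 0.031  0.1576]
handle [229 146  16  11] rect [628.8  33.8] [44.  30.2] 89.1 lineang -77.6 mean [0.6287 0.0359 0.1572]
[[-0.964  0.268 -0.001]
 [ 0.268  0.964 -0.001]
 [ 0.    -0.001 -1.   ]]
cap top [0.55075389 0.05190313 0.23325508]
```

View pics/wrist0.png

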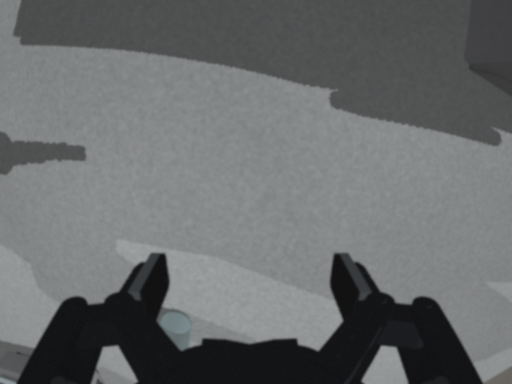

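Request:
carry_out(steps=[[[0, 0, -6.4], [-54.5, -23.2, 0], 0], [[0, 0, -6.4], [-54.5, -23.2, 0], 0], [[0, 0, -6.4], [-54.5, -23.2, 0], 0], [[0, 0, -6.4], [-54.5, -23.2, 0], 0], [[0, 0, -6.4], [-54.5, -23.2, 0], 0], [[0, 0, -6.4], [-54.5, -23.2, 0], 0], [[0, 0, -6.4], [-54.5, -23.2, 0], 0], [[0, 0, -6.4], [-54.5, -23.2, 0], 0]], force=30)

```text
clock: 1.15
tcp_pos: [0.546, 0.2408, 0.2311]
orientation: [-0.0, 0.08, 0.997, 0.0]
wrist_force: [0.8, 0.8, 0.2]
finger_gap: 0.0856
grip_force: 0.0
```

Request:
carry_out(steps=[[[0, 0, 0], [-7.9, -4.4, 0], 0], [[0, 0, 0], [-7.9, -4.4, 0], 0], [[0, 0, 0], [-7.9, -4.4, 3], 0], [[0, 0, 0], [-7.9, -4.4, 6], 0], [[0, 0, 0], [-7.9, -4.4, 6], 0], [[0, 0, 0], [-7.9, -4.4, 6], 0], [[0, 0, 0], [-7.9, -4.4, 6], 0], [[0, 0, 0], [-7.9, -4.4, 6], 0]])

```text
clock: 2.15
tcp_pos: [0.6164, 0.1866, 0.1727]
orientation: [0.001, 0.079, 0.997, 0.0]
wrist_force: [-0.0, 0.4, -0.1]
finger_gap: 0.0854
grip_force: 0.0
```

```bash
python3 - <<'E'
from h import *
s=env.get_state();print(s['joint_pos'].round(3),s['tcp_pos'].round(4),s['orientation'].round(4))
p,d=env.read_camera('wrist');cv2.imwrite('pics/w1.png',p[:,:,::-1])
E
```

```text
[0.169 0.466 0.129 1.232 0.    0.328] [0.6164 0.1866 0.1727] [1.100e-03 7.930e-02 9.968e-01 3.000e-04]
```

View pics/w1.png

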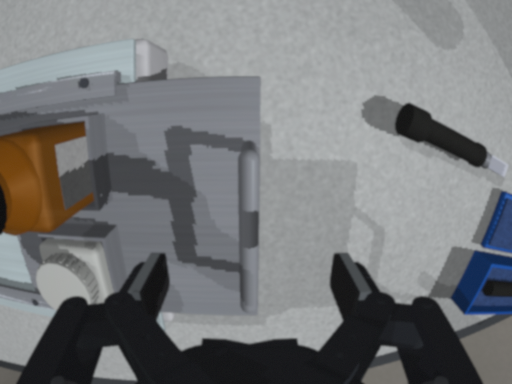

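The bar, at column 250, sits midway between the fingers (columns 150 and 345). Descending to pinch it.

Request:
carry_out(steps=[[[0, 0, 0], [0, -0.15, 2], 0], [[0, 0, 0], [0, -0.15, 4], 0], [[0, 0, 0], [0, -0.15, 4], 255], [[0, 0, 0], [0, -0.15, 4], 255], [[0, 0, 0], [0, -0.15, 4], 255], [[0, 0, 0], [0, -0.15, 4], 255], [[0, 0, 0], [0, -0.15, 4], 255], [[0, 0, 0], [0, -0.15, 4], 255]])

```text
clock: 3.2
tcp_pos: [0.6161, 0.1853, 0.1322]
orientation: [0.001, 0.079, 0.997, 0.0]
wrist_force: [0.3, 1.5, 4.9]
finger_gap: 0.0112
grip_force: 29.4
```

Request:
carry_out(steps=[[[0, 0, 0], [0, -0.6, -0.05], 255], [[0, 0, 0], [0, -1.8, -0.05], 255], [[0, 0, 0], [0, -3.3, -0.05], 255], [[0, 0, 0], [0, -4.9, -0.05], 255], [[0, 0, 0], [0, -6.5, -0.05], 255], [[0, 0, 0], [0, -8.1, -0.05], 255], [[0, 0, 0], [0, -9.5, -0.05], 255], [[0, 0, 0], [0, -10.5, -0.05], 255]])

```text
clock: 4.2
tcp_pos: [0.5992, 0.0814, 0.1323]
orientation: [0.001, 0.079, 0.997, 0.001]
wrist_force: [0.4, 6.0, 3.8]
finger_gap: 0.0106
grip_force: 29.9
```

Request:
carry_out(steps=[[[0, 0, 0], [0, -0.8, 0], 255], [[0, 0, 0], [0, -1.3, 0], 255], [[0, 0, 0], [0, -1.6, 0], 255], [[0, 0, 0], [0, -1.75, 0], 255], [[0, 0, 0], [0, -1.9, 0], 255], [[0, 0, 0], [0, -2.0, 0], 255], [[0, 0, 0], [0, -2.1, 0], 255], [[0, 0, 0], [0, -2.15, 0], 255]])

```text
clock: 5.2
tcp_pos: [0.5965, 0.0635, 0.1323]
orientation: [0.001, 0.078, 0.997, 0.004]
wrist_force: [2.4, 15.7, 2.6]
finger_gap: 0.011
grip_force: 30.1
```

Request:
carry_out(steps=[[[0, 0, 0], [0, -0.1, 0], 255], [[0, 0, 0], [0, -0.2, 0], 255], [[0, 0, 0], [0, -0.3, 0], 255], [[0, 0, 0], [0, -0.4, 0], 255], [[0, 0, 0], [0, -0.4, 0], 255], [[0, 0, 0], [0, -0.4, 0], 255], [[0, 0, 0], [0, -0.4, 0], 255], [[0, 0, 0], [0, -0.4, 0], 255]], force=60)

```text
clock: 6.2
tcp_pos: [0.5965, 0.0635, 0.1325]
orientation: [0.002, 0.077, 0.997, 0.007]
wrist_force: [5.3, 26.9, 2.0]
finger_gap: 0.0099
grip_force: 58.5
```

```bash
python3 - <<'E'
from h import *
p,d=env.read_camera('top');c=env.get_calibration('top');P=cloud(c,d);X,Y,Z=P[...,0],P[...,1],P[...,2]
cv2.imwrite('pics/t2.png',cv2.resize(p[100:240,160:330,::-1],None,fx=4,fy=4,interpolation=cv2.INTER_CUBIC))
for nm,m in [('cap',(Z>.226)&(Z<.24)&(abs(X-.53)<.04)&(abs(Y+.07)<.05)),('jar',(Z>.158)&(Z<.168)&(abs(X-.62)<.05)&(abs(Y+.085)<.05))]:
    q=P[m];r=cv2.minAreaRect((q[:,:2]*1000).astype(np.float32));print(nm,len(q),np.median(q,0),r)
E
```

```text
cap 188 [ 0.53133344 -0.0703836   0.23314088] ((530.71923828125, -70.37277221679688), (39.8630256652832, 41.291526794433594), 86.2164306640625)
jar 218 [ 0.61955392 -0.0834587   0.16169327] ((620.1044311523438, -83.90298461914062), (49.806785583496094, 50.387393951416016), 9.91313362121582)
```

View pics/t2.png

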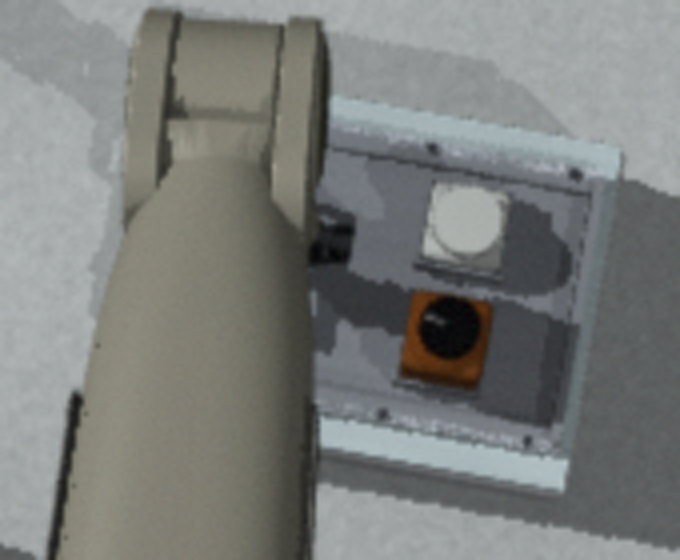

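The tray is home: the cap sits at (531,-70) mm as predicted, and the stop resists. The white line points to crop (432,318) from the cap centre at (450,325), so the cap turn is about 168°. Now I'll release the handle and lift.

Request:
carry_out(steps=[[[0, 0, 0], [0, 0, 0], 60], [[0, 0, 0], [0, 0.3, 0], 60], [[0, 0, 0], [0, 0.6, 0], 60], [[0, 0, 0], [0, 0.6, -3], 60], [[0, 0, 0], [0, 0.6, -8], 60], [[0, 0, 0], [0, 0.6, -14.5], 0], [[0, 0, -10], [0, 0.6, -14.5], 0], [[0, 0, -20], [0, 0.6, -14.5], 0]], force=40)

```text
clock: 7.25
tcp_pos: [0.5963, 0.0612, 0.2781]
orientation: [0.001, -0.097, 0.995, -0.0]
wrist_force: [0.1, -0.2, -0.7]
finger_gap: 0.0853
grip_force: 0.0
```

```bash
python3 - <<'E'
from h import *
s=env.get_state();T=rot(s['orientation']);print(s['tcp_pos'],T.round(3).tolist(),s['joint_pos'].round(2))
print('shift cm',(T.T@(np.array([.531,-.0704,.275])-s['tcp_pos'])*100).round(2))
E
```

```text
[0.59629095 0.0612252  0.27808552] [[-0.981, -0.193, 0.002], [-0.193, 0.981, -0.001], [-0.002, -0.001, -1.0]] [-0.03  0.35  0.22  1.43 -0.   -0.23]
shift cm [  8.95 -11.65   0.3 ]
```

Request:
carry_out(steps=[[[0, 0, -10], [2, -3, 0], 0], [[0, 0, -20], [4, -6, 0], 0], [[0, 0, -30], [6, -8.5, 0], 0], [[0, 0, -40], [8, -10.5, 0], 0], [[0, 0, -50], [8.95, -11.65, 0], 0], [[0, 0, -60], [8.95, -11.65, 0], 0], [[0, 0, -60], [8.95, -11.65, 0], 0], [[0, 0, -60], [8.95, -11.65, 0], 0]])

```text
clock: 8.25
tcp_pos: [0.5298, -0.0695, 0.2766]
orientation: [-0.0, -0.579, 0.816, 0.0]
wrist_force: [0.5, 0.4, -0.5]
finger_gap: 0.0852
grip_force: 0.0
```

```bash
python3 - <<'E'
from h import *
s=env.get_state();T=rot(s['orientation']);print(s['tcp_pos'],T.round(3).tolist(),s['joint_pos'].round(3))
c=env.get_calibration('wrist');p,d=env.read_camera('wrist');cv2.imwrite('pics/w3.png',p[:,:,::-1])
o=np.array([.531,-.0704,.233]);D=rot(c['orientation']).T@(o-c['origin']);D=np.array([D[0],-D[1],-D[2]]);th=np.arctan2(np.hypot(*D[:2]),D[2]);e=D[:2]/np.hypot(*D[:2])*th*c['fx'];print('expected cap px',c['cx']+e[0],c['cy']+e[1])
E
```

```text
[ 0.52979547 -0.06949539  0.27664131] [[-0.33, -0.944, -0.0], [-0.944, 0.33, -0.0], [0.0, 0.0, -1.0]] [-0.281  0.225  0.039  1.385 -0.    -1.515]
expected cap px 244.70295500656715 225.41072347665292
```

View pics/w3.png

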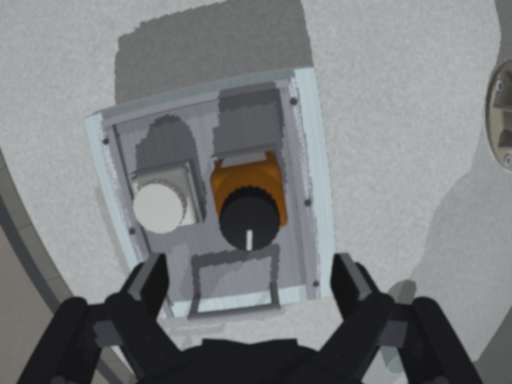

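The cap's top centre is at about (250,218) and its line runs to (249,248). The tray's front edge looks level with the housing front. Refining the cap position from the black blob.

```bash
python3 - <<'E'
from h import *
s=env.get_state();T=rot(s['orientation']);c=env.get_calibration('wrist');p,d=env.read_camera('wrist')
g=p.astype(int)
m=np.zeros(g.shape[:2],bool);m[170:260,205:295]=1
blk=((g.max(2)<45)&m).astype(np.uint8);n,l,st,ce=cv2.connectedComponentsWithStats(blk);i=1+st[1:,4].argmax();print(st[i],ce[i])
cnt=max(cv2.findContours((l==i).astype(np.uint8),0,2)[0],key=len);print(cv2.minEnclosingCircle(cnt))
wm=(g.min(2)>120)&m;v,u=np.nonzero(wm);k=abs(u-250)<8;u,v=u[k],v[k];print('line px',u.mean(),v.min(),v.max())
a=onz(c,u[v>v.max()-3].mean(),v.max(),.2332,True);b=onz(c,u[v<v.min()+3].mean(),v.min(),.2332,True);print('ends',a,b,'ang',np.degrees(np.arctan2(*(a-b)[1::-1])))
# cap top from depth
v,u=np.mgrid[:384,:512];f=c['fx'];x=(u-c['cx'])/f;y=(v-c['cy'])/f;r=np.hypot(x,y)+1e-9
D=np.stack([x/r*np.tan(r),-y/r*np.tan(r),-np.ones_like(r)],-1)*d[...,None];P=D@rot(c['orientation']).T+c['origin']
q=P[(P[...,2]>.228)&(P[...,2]<.24)&m];rr=cv2.minAreaRect((q[:,:2]*1000).astype(np.float32));print(len(q),rr,np.median(q[:,2]))
print('circ',cv2.minEnclosingCircle((q[:,:2]*1000).astype(np.float32)))
E
```

```text
[ 220  186   59   57 2519] [249.18658198 213.91782453]
((249.2808837890625, 216.6631317138672), 30.91812515258789)
line px 249.05154639175257 230 259
ends [ 0.53359971 -0.04342024  0.2332    ] [ 0.52930951 -0.06612011  0.2332    ] ang 79.2975430447481
2654 ((527.770263671875, -69.28636169433594), (41.03949737548828, 41.33865737915039), 85.720703125) 0.23104894497292394
circ ((527.9005126953125, -69.75764465332031), 21.25775718688965)
```

Request:
carry_out(steps=[[[0, 0, 0], [0.07, 0.06, 3], 0], [[0, 0, 0], [0.07, 0.06, 5.5], 0], [[0, 0, 0], [0.07, 0.06, 7.0], 0], [[0, 0, 0], [0.07, 0.06, 7.0], 0], [[0, 0, 0], [0.07, 0.06, 7.0], 255], [[0, 0, 0], [0.07, 0.06, 7.0], 255], [[0, 0, 0], [0.07, 0.06, 7.0], 255], [[0, 0, 0], [0.07, 0.06, 7.0], 255]], force=40)

```text
clock: 9.35
tcp_pos: [0.5297, -0.07, 0.2078]
orientation: [0.001, -0.58, 0.815, -0.001]
wrist_force: [-0.4, -0.1, 5.4]
finger_gap: 0.0407
grip_force: 40.7
```

```bash
python3 - <<'E'
from h import *
s=env.get_state();print(s['tcp_pos'],s['wrist_force'],s['ft_torque'],s['joint_pos'].round(3))
E
```

```text
[ 0.52969061 -0.06997559  0.20780815] [-0.44004721 -0.09318777  5.40605327] [0.06811246 0.11382045 0.00441219] [-0.282  0.241 -0.109  1.219  0.    -1.519]
```

Request:
carry_out(steps=[[[0, 0, 8], [0, 0, 0.01], 255], [[0, 0, 17], [0, 0, 0.02], 255], [[0, 0, 27], [0, 0, 0.03], 255], [[0, 0, 37], [0, 0, 0.04], 255], [[0, 0, 47], [0, 0, 0.05], 255], [[0, 0, 57], [0, 0, 0.06], 255], [[0, 0, 67], [0, 0, 0.075], 255], [[0, 0, 75], [0, 0, 0.085], 255]])

```text
clock: 10.35
tcp_pos: [0.5294, -0.0695, 0.2069]
orientation: [0.001, 0.038, 0.999, 0.0]
wrist_force: [-0.6, 1.7, 5.9]
finger_gap: 0.0409
grip_force: 41.0
```

```bash
cat > st.py <<'E'
from h import *
s=env.get_state();T=rot(s['orientation']);print(s['tcp_pos'].round(4),'yaw',round(np.degrees(np.arctan2(T[1,1],T[0,1])),2),s['wrist_force'].round(2),s['ft_torque'].round(3),s['joint_pos'].round(3),'tau6',s['tau'][5].round(3))
E
python3 st.py
```

```text
[ 0.5294 -0.0695  0.2069] yaw 85.64 [-0.6   1.7   5.91] [0.286 0.245 0.162] [-2.810e-01  2.410e-01 -1.110e-01  1.217e+00  1.000e-03 -2.050e-01] tau6 -0.96
```

Request:
carry_out(steps=[[[0, 0, 10], [0, 0, 0.01], 255], [[0, 0, 20], [0, 0, 0.02], 255], [[0, 0, 30], [0, 0, 0.03], 255], [[0, 0, 40], [0, 0, 0.04], 255], [[0, 0, 50], [0, 0, 0.055], 255], [[0, 0, 60], [0, 0, 0.065], 255], [[0, 0, 70], [0, 0, 0.08], 255], [[0, 0, 75], [0, 0, 0.085], 255]])

```text
clock: 11.35
tcp_pos: [0.5297, -0.0693, 0.2062]
orientation: [0.001, 0.638, 0.77, 0.001]
wrist_force: [0.3, 3.5, 5.5]
finger_gap: 0.0403
grip_force: 41.0
```

```bash
python3 st.py; python3 - <<'E'
from h import *
p,d=env.read_camera('wrist');cv2.imwrite('pics/w4.png',p[:,:,::-1])
E
```

```text
[ 0.5297 -0.0693  0.2062] yaw 10.72 [0.33 3.51 5.51] [0.51  0.083 0.12 ] [-0.281  0.241 -0.113  1.215  0.002  1.102] tau6 -0.399
```

View pics/w4.png

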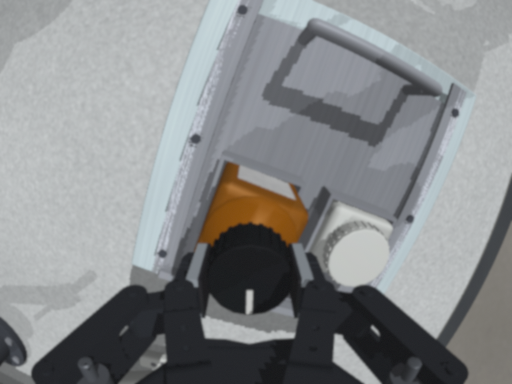

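The line, at (249,300), still points the same way in the gripper's view, so the cap has turned with the fingers. Now creeping up to the stop.

Request:
carry_out(steps=[[[0, 0, 2], [0, 0, 0], 255], [[0, 0, 4], [0, 0, 0.005], 255], [[0, 0, 6], [0, 0, 0.005], 255], [[0, 0, 8], [0, 0, 0.01], 255], [[0, 0, 10], [0, 0, 0.01], 255], [[0, 0, 12], [0, 0, 0.01], 255], [[0, 0, 14], [0, 0, 0.015], 255], [[0, 0, 16], [0, 0, 0.015], 255]])

```text
clock: 12.4
tcp_pos: [0.5299, -0.0693, 0.206]
orientation: [0.0, 0.738, 0.675, 0.001]
wrist_force: [-0.2, 1.4, 5.3]
finger_gap: 0.0407
grip_force: 41.0
```

```bash
python3 st.py
```

```text
[ 0.5299 -0.0693  0.206 ] yaw -5.14 [-0.17  1.37  5.34] [0.523 0.004 0.103] [-0.281  0.242 -0.113  1.214  0.002  1.379] tau6 -0.19
```

Request:
carry_out(steps=[[[0, 0, 1], [0, 0, 0], 255], [[0, 0, 2], [0, 0, 0], 255], [[0, 0, 3], [0, 0, 0], 255], [[0, 0, 4], [0, 0, 0.005], 255], [[0, 0, 5], [0, 0, 0.005], 255], [[0, 0, 6], [0, 0, 0.005], 255], [[0, 0, 7], [0, 0, 0.005], 255], [[0, 0, 8], [0, 0, 0.005], 255]])

```text
clock: 13.4
tcp_pos: [0.5299, -0.0692, 0.2059]
orientation: [0.0, 0.783, 0.623, 0.001]
wrist_force: [-0.1, 2.3, 6.3]
finger_gap: 0.0407
grip_force: 41.0
```

```bash
python3 st.py
```

```text
[ 0.5299 -0.0692  0.2059] yaw -12.99 [-0.09  2.3   6.34] [0.42  0.067 1.074] [-2.810e-01  2.420e-01 -1.130e-01  1.214e+00  1.000e-03  1.517e+00] tau6 0.95
```

The stop is found: the torque rose from 0.10 to 1.07 N m. Backing off in small steps will show how much slack and wind-up has to be taken up before the thread starts to turn.

Request:
carry_out(steps=[[[0, 0, -0.5], [0, 0, 0], 255], [[0, 0, -1], [0, 0, 0], 255], [[0, 0, -1.5], [0, 0, 0], 255], [[0, 0, -2], [0, 0, 0], 255], [[0, 0, -2], [0, 0, 0], 255], [[0, 0, -2], [0, 0, 0], 255], [[0, 0, -2], [0, 0, 0], 255], [[0, 0, -2], [0, 0, 0], 255]])

```text
clock: 14.4
tcp_pos: [0.5299, -0.0692, 0.2059]
orientation: [0.0, 0.772, 0.636, 0.001]
wrist_force: [0.5, 2.4, 5.6]
finger_gap: 0.0405
grip_force: 41.0
```

```bash
python3 st.py
```

```text
[ 0.5299 -0.0692  0.2059] yaw -11.03 [0.47 2.41 5.6 ] [0.508 0.078 0.415] [-2.810e-01  2.420e-01 -1.130e-01  1.214e+00  1.000e-03  1.482e+00] tau6 0.372
```

Request:
carry_out(steps=[[[0, 0, -0.5], [0, 0, 0], 255], [[0, 0, -1], [0, 0, 0], 255], [[0, 0, -1], [0, 0, 0], 255], [[0, 0, -1], [0, 0, 0], 255], [[0, 0, -1], [0, 0, 0], 255], [[0, 0, -1], [0, 0, 0], 255], [[0, 0, -1], [0, 0, 0], 255], [[0, 0, -1], [0, 0, 0], 255]])

```text
clock: 15.4
tcp_pos: [0.5298, -0.0693, 0.2059]
orientation: [0.0, 0.766, 0.642, 0.001]
wrist_force: [0.6, 3.0, 5.9]
finger_gap: 0.041
grip_force: 41.0
```

```bash
python3 st.py
```

```text
[ 0.5298 -0.0693  0.2059] yaw -10.08 [0.56 2.96 5.91] [0.519 0.058 0.054] [-0.281  0.242 -0.113  1.214  0.002  1.466] tau6 0.062
```

Request:
carry_out(steps=[[[0, 0, -0.5], [0, 0, 0], 255], [[0, 0, -1], [0, 0, 0], 255], [[0, 0, -1], [0, 0, 0], 255], [[0, 0, -1], [0, 0, 0], 255], [[0, 0, -1], [0, 0, 0], 255], [[0, 0, -1], [0, 0, 0], 255], [[0, 0, -1], [0, 0, 0], 255], [[0, 0, -1], [0, 0, 0], 255]])

```text
clock: 16.4
tcp_pos: [0.5296, -0.0694, 0.2059]
orientation: [0.0, 0.761, 0.649, 0.001]
wrist_force: [0.1, 1.8, 5.7]
finger_gap: 0.0408
grip_force: 41.0
```

```bash
python3 st.py
```

```text
[ 0.5296 -0.0694  0.2059] yaw -9.1 [0.07 1.83 5.74] [ 0.468  0.072 -0.004] [-2.810e-01  2.420e-01 -1.130e-01  1.215e+00  1.000e-03  1.448e+00] tau6 -0.046
```

Request:
carry_out(steps=[[[0, 0, -0.5], [0, 0, 0], 255], [[0, 0, -1], [0, 0, 0], 255], [[0, 0, -1], [0, 0, 0], 255], [[0, 0, -1], [0, 0, 0], 255], [[0, 0, -1], [0, 0, 0], 255], [[0, 0, -1], [0, 0, 0], 255], [[0, 0, -1], [0, 0, 0], 255], [[0, 0, -1], [0, 0, 0], 255]])

```text
clock: 17.4
tcp_pos: [0.5295, -0.0695, 0.2059]
orientation: [0.0, 0.755, 0.655, 0.001]
wrist_force: [-0.3, 1.6, 6.3]
finger_gap: 0.0407
grip_force: 41.0
```

```bash
python3 st.py
```

```text
[ 0.5295 -0.0695  0.2059] yaw -8.11 [-0.26  1.6   6.31] [ 0.344  0.222 -0.041] [-2.810e-01  2.410e-01 -1.130e-01  1.215e+00  1.000e-03  1.431e+00] tau6 -0.047
```

Request:
carry_out(steps=[[[0, 0, -0.5], [0, 0, 0], 255], [[0, 0, -1], [0, 0, 0], 255], [[0, 0, -1], [0, 0, 0], 255], [[0, 0, -1], [0, 0, 0], 255], [[0, 0, -1], [0, 0, 0], 255], [[0, 0, -1], [0, 0, 0], 255], [[0, 0, -1], [0, 0, 0], 255], [[0, 0, -1], [0, 0, 0], 255]])

```text
clock: 18.4
tcp_pos: [0.5295, -0.0697, 0.2059]
orientation: [0.001, 0.75, 0.662, 0.001]
wrist_force: [-0.9, 1.7, 5.1]
finger_gap: 0.0405
grip_force: 41.0
```

```bash
python3 st.py
```

```text
[ 0.5295 -0.0697  0.2059] yaw -7.12 [-0.91  1.66  5.11] [ 0.245  0.157 -0.076] [-2.820e-01  2.420e-01 -1.130e-01  1.215e+00  1.000e-03  1.413e+00] tau6 -0.068
```

Request:
carry_out(steps=[[[0, 0, -0.5], [0, 0, 0], 255], [[0, 0, -1], [0, 0, 0], 255], [[0, 0, -1], [0, 0, 0], 255], [[0, 0, -1], [0, 0, 0], 255], [[0, 0, -1], [0, 0, 0], 255], [[0, 0, -1], [0, 0, 0], 255], [[0, 0, -1], [0, 0, 0], 255], [[0, 0, -1], [0, 0, 0], 255]])

```text
clock: 19.4
tcp_pos: [0.5295, -0.0697, 0.2059]
orientation: [0.001, 0.744, 0.668, 0.001]
wrist_force: [-0.4, 0.1, 5.8]
finger_gap: 0.0408
grip_force: 41.0
```

```bash
python3 st.py
```

```text
[ 0.5295 -0.0697  0.2059] yaw -6.12 [-0.38  0.11  5.76] [ 0.243  0.237 -0.104] [-2.820e-01  2.420e-01 -1.130e-01  1.215e+00  1.000e-03  1.396e+00] tau6 -0.072
```

Request:
carry_out(steps=[[[0, 0, -0.5], [0, 0, 0], 255], [[0, 0, -1], [0, 0, 0], 255], [[0, 0, -1], [0, 0, 0], 255], [[0, 0, -1], [0, 0, 0], 255], [[0, 0, -1], [0, 0, 0], 255], [[0, 0, -1], [0, 0, 0], 255], [[0, 0, -1], [0, 0, 0], 255], [[0, 0, -1], [0, 0, 0], 255]])

```text
clock: 20.4
tcp_pos: [0.5295, -0.0697, 0.2059]
orientation: [0.0, 0.738, 0.675, 0.001]
wrist_force: [-0.4, 1.1, 5.9]
finger_gap: 0.0409
grip_force: 41.0
```

```bash
python3 st.py
```

```text
[ 0.5295 -0.0697  0.2059] yaw -5.12 [-0.39  1.09  5.87] [ 0.216  0.269 -0.066] [-2.820e-01  2.420e-01 -1.130e-01  1.215e+00  1.000e-03  1.379e+00] tau6 -0.073
```

The thread started turning at about -6.4° yaw, which matches 3.9° of play in the pocket. The final yaw is therefore about 83.6°.

Request:
carry_out(steps=[[[0, 0, -8], [0, 0, -0.01], 255], [[0, 0, -18], [0, 0, -0.02], 255], [[0, 0, -28], [0, 0, -0.03], 255], [[0, 0, -38], [0, 0, -0.04], 255], [[0, 0, -48], [0, 0, -0.055], 255], [[0, 0, -58], [0, 0, -0.065], 255], [[0, 0, -68], [0, 0, -0.075], 255], [[0, 0, -78], [0, 0, -0.085], 255]])

```text
clock: 21.4
tcp_pos: [0.5291, -0.0701, 0.2067]
orientation: [0.0, 0.146, 0.989, -0.0]
wrist_force: [-2.9, -0.0, 6.2]
finger_gap: 0.041
grip_force: 41.0
```

Request:
carry_out(steps=[[[0, 0, -4], [0, 0, 0], 255], [[0, 0, -8], [0, 0, -0.005], 255], [[0, 0, -10.7], [0, 0, -0.005], 255], [[0, 0, -10.7], [0, 0, -0.005], 255], [[0, 0, -10.7], [0, 0, -0.005], 255], [[0, 0, -10.7], [0, 0, -0.005], 255], [[0, 0, -10.7], [0, 0, -0.005], 255], [[0, 0, -10.7], [0, 0, -0.005], 255]])

```text
clock: 22.4
tcp_pos: [0.5291, -0.0702, 0.2069]
orientation: [0.0, 0.056, 0.998, -0.0]
wrist_force: [-2.3, -1.1, 7.1]
finger_gap: 0.0412
grip_force: 41.2
```

```bash
python3 st.py; python3 - <<'E'
from h import *
p,d=env.read_camera('wrist');cv2.imwrite('pics/w5.png',p[:,:,::-1])
p,d=env.read_camera('top');c=env.get_calibration('top');P=cloud(c,d);X,Y,Z=P[...,0],P[...,1],P[...,2]
q=P[(Z>.158)&(Z<.168)&(abs(X-.62)<.05)&(abs(Y+.085)<.05)];print('jar',len(q),np.median(q,0) if len(q) else '')
q=P[(Z>.15)&(Z<.16)&(abs(X-.6)<.08)&(abs(Y-.063)<.03)];print('handle',len(q),cv2.minAreaRect((q[:,:2]*1000).astype(np.float32)) if len(q) else '')
E
```

```text
[ 0.5291 -0.0702  0.2069] yaw 83.57 [-2.35 -1.14  7.06] [-0.053  0.484  0.056] [-2.820e-01  2.410e-01 -1.120e-01  1.217e+00 -1.000e-03 -1.700e-01] tau6 0.038
jar 0 
handle 119 ((598.9884643554688, 62.43769454956055), (12.151881217956543, 110.1479721069336), 80.67684936523438)
```

View pics/w5.png

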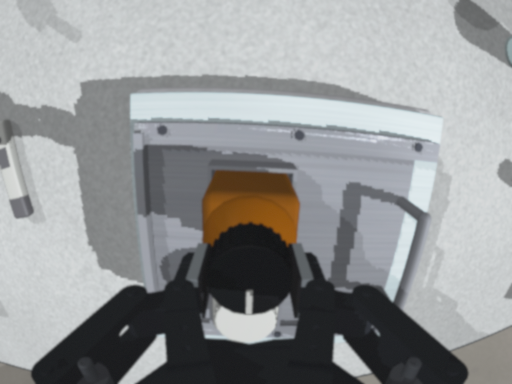

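The bottle is seated and held down at about 7 N. The cap line at (249,301) hasn't slipped in the grip, and the handle is at (599,62) mm, which is home.

```bash
python3 -c "
from workcell import env
print(env.hand_in())"
```

```text
the job is handed in; nothing more can be done
None
```

I pushed the tray home against the back stop, screwed the cap down until it bottomed out, backed it off about 90°, and handed the job in at about 22 s with the cap still gripped and the bottle held down in its pocket; hand-in returned no verdict.

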